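# Key the nozzle collar onto the hot-air tool and hold it home

### The job

Pick up the knurled collar from the green mat, fit it over the nose of the hot-air tool clamped upright in its cradle, and turn it until the hidden keyways inside it drop over the cross pin. Then push it fully home against the spring-loaded red ring and finish while still gripping the collar and holding it pushed home, for the ring springs back if you let go. Leave the spare nozzle and the other things on the table where they are.

Things in the scene. Friction and masses are not known exactly. Their poses are not given: they have to be found in the camera images.
- collar: knurled aluminium ring, 50 mm outside, 32 mm high, about 0.15 kg, 26 mm bore right through; origin at the centre of its underside, z up the axis; lies flat on the mat, right way up. Hidden inside, open only below, are four keyways 90 degrees apart, 9 mm wide, out to 18.5 mm radius, 26 mm deep. Where they lie round the collar is unmarked: its x axis tells nothing
- gun: orange hot-air tool standing nose up, fixed in a 130 x 120 mm cradle; origin on the table top on the nose's axis, z up. Pistol handle points along its +x, at 40 to 85 mm height, out to 140 mm from the axis; barrel 74 mm across up to 142 mm height, steel neck 46 mm across above that. Its yaw tells nothing of the cross pin's direction
- nose_top (a point): top centre of the tool's nose, 210 mm above the table: a steel spigot 24 mm across (1 mm clearance to the bore all round), its top 6 mm bevelled
- pin_top (a point): on the nose's axis at the top of the brass cross pin, 189 mm above the table: pin level, through the spigot, 34 mm tip to tip, 5 mm thick; its direction is drawn anew each time. Unkeyed, the collar's underside rests on it; within 0.1 rad of a matching angle (at most a quarter turn away, either way) the collar drops 19 mm onto the red ring
- seat (a joint): red spring-loaded ring, 46 mm across, round the root of the spigot: 0 = fully up (its top at 170 mm), 0.005 m = pushed home to its stop (top at 165 mm). The spring needs about 5 N to begin to move and 10 N fully home
- mat: green tool mat fixed on the table, 150 mm (its x) by 220 mm (its y), 4 mm thick, carrying the collar on its -y half and the spare nozzle on its +y half; origin at the centre of its underside. Mat and hot-air tool are one to the left and one to the right of the robot's middle line, either way round
- spare_nozzle: spare flat nozzle, bare steel, 54 mm tall, with a round foot 42 mm across and a flat 50 x 12 mm mouth, standing upright on the mat 90 to 160 mm from the collar; not to be used; origin at the centre of its underside
- tape_roll: yellow roll of tape lying flat, 64 mm across, 24 mm high; origin at the centre of its underside
- mug: blue mug, 76 mm across, 85 mm tall; origin at the centre of its underside
- paint_jar: amber paint jar with red cap, 56 mm across, 70 mm tall; origin at the centre of its underside
- varnish: white varnish bottle, 50 mm across, 110 mm tall; origin at the centre of its underside
- spatula: wooden-handled spatula about 200 mm long, lying flat
- pot: terracotta pot-shaped weight, 72 mm across, 60 mm tall; origin at the centre of its underside
Things that resemble listed ones, but are neither listed nor needed, are in the scene too. What is shaped like the gun but turquoise is not meant.

How it is judged:
By the outcome, as a careful person would: the job done as asked, in the order asked, and still so for the second after the job is handed in, while the arm keeps its last pose, push and grip.
It also fails if it takes over 58 s, if anything falls off the work surface, if the arm or the gripper's body presses on something with over 40 N, if the wrist force passes 120 N, or if a joint passes its speed limit or range.

### The arm

A 6-joint arm with a two-finger parallel gripper is mounted at the origin on the work surface. World frame = base frame: x ahead of the robot, y to its left, z up, the work surface at z = 0. Lengths are in mm, angles in degrees, forces in N, time in s.
With the tool pointing down it reaches from about 300 to 850 mm from the base axis. Payload 4.2 kg.
Tool frame: the origin (TCP) lies midway between the tips of the shut fingers; the grasp point (between the pads) lies 19 mm behind it (env.grip_depth is the distance from the TCP to the grasp point, in mm); z points along the fingers, y is the line along which they close (so a half turn about z gives the same grasp; the last joint's range is limited). The gripper opens to 91 mm and grips with 3 to 60 N. Pads are 32 mm wide; open, the fingers measure 118 mm over their backs; the gripper's body (76 mm by 178 mm) begins 60 mm behind the grasp point.
Start: joints at [-70.531, 18.312, 89.639, -0, 72.044, -1.146], TCP at [202.454, -538.197, 213.976] pointing down, gripper open.
Joint ranges: [-177.97, 177.97], [-48.28, 115.42], [12.27, 149.76], [-77.06, 257.06], [2.81, 150.46], [-146.56, 146.56]. Speed limits (degrees/s): [147.25, 147.25, 180, 180, 180, 180].

### API

Orientations are given as [roll, pitch, yaw] about the fixed x, y, z axes, in that order (R = Rz(yaw) Ry(pitch) Rx(roll)).
In Python, from workcell import env, eyes gives the robot as it stands.
- The arm moves only by the tool send_rows, never from a script. Its argument "motion" is a list of rows, each a list of 7 numbers: the shift along the world's x, y, z normalised to -1 to 1, where 1 is 0.5 m, then the turn, a rotation vector about the world's x, y, z normalised to -1 to 1, where 1 is 60 degrees, then the opening, from -1 (shut) to 1 (fully open). A call has 1 to 20 rows; each row is the pose to reach, as a shift and turn from the pose commanded when the call began; what a row does not reach only later rows make up. A row lasts 1/8 s, in which the tool goes at most 62.5 mm and 10.7 degrees, less where a joint would pass 70% of its speed; a pose out of reach is approached as far as the arm can. A call with a number of a shift or a turn outside -1 to 1 is refused whole. A call with a gripper value outside its range is refused whole. The fingers move at their own pace and stop on an object; "squeeze" is the grip in N (left out, the last holds). Time passes only in rows, so rows that repeat a pose let the fingers close. It gives the time, the measured TCP pose, the force, the opening and the grip force at its end, in the units of the state.
- env.state(): the state, without advancing time (a new reading comes with each control period).
- eyes.grab_frame(name): name is "scene" or "top"; returns a dict with "pixels" (480x640x3 uint8, red, green, blue), "depth" (480x640 float32, mm along the optical axis (not along the pixel's ray), 0 where there is no reading), "fx", "fy", "cx", "cy" (pixels), "R" (3x3) and "t" (3): a world point X has camera coordinates R X + t. Camera axes: x right, y down, z forward; pixel columns grow to the right and rows downward; lengths in mm; the calibration is good to about 2 mm. A picture is of the moment at which its call begins.
- env.job_done(): hands the job in; it is judged then, once.
The state is a dict: "time_s": time; "qpos": joint angles; "qvel": joint speeds; "effort": joint torques, N m; "ee_pos": TCP position; "ee_rot": TCP orientation; "force": force on the tool from outside, world axes, zero at the start; "torque": the same for the moment, N m; "gripper_width": finger opening in mm; "gripper_force": force on a finger pad.
Only numpy, scipy, OpenCV 4.12 (cv2) and the standard library are available. Lean on these libraries where they do the work, as an engineer would, in place of code of your own. Each camera call takes 0.05 s, during which the arm holds its last target. There are 200 camera calls.

## Working session

There is one attempt and no reset: what is moved stays moved. The work goes in short steps, Python scripts to look and compute and a tool call to move; the robot and the scene stay as the last step left them, time stands still between calls to the robot, and variables do not carry over. Pictures are saved under pics/ and viewed, at most 10 in all, crops included, and the job is handed in when it is done.

Besides the shell and the picture viewer there is one more tool, called after "Call:" as name([rows], argument=value, ...), one row to a line, values as JSON. send_rows: Moves the arm, as the interface text tells. Its arguments: {"type":"object","properties":{"motion":{"type":"array"},"squeeze":{"type":"number"}},"required":["motion"]}

```bash
mkdir -p pics; ls; cat > h.py <<'E'
import numpy as np,cv2
from workcell import env,eyes
def grab(n):
    return eyes.grab_frame(n)
def save(f,name,crop=None,s=1):
    p=f["pixels"][:,:,::-1]
    if crop: a,b,c,d=crop; p=p[b:d,a:c]
    cv2.imwrite("pics/"+name,cv2.resize(p,None,fx=s,fy=s,interpolation=cv2.INTER_CUBIC))
def cloud(f):
    d=f["depth"];v,u=np.mgrid[:480,:640]
    P=np.stack([(u-f["cx"])/f["fx"]*d,(v-f["cy"])/f["fy"]*d,d],-1)
    W=(P-f["t"])@f["R"]; W[d==0]=np.nan
    return W
E
python3 - <<'E'
from h import *
for n in("top","scene"):
    f=grab(n);save(f,n+"1.png");np.save(n+"1.npy",cloud(f));print(f["fx"],f["cx"],f["R"],f["t"])
print(env.state(),env.grip_depth)
E
```

```text
pics
557.9697286243454 311.2482294753719 [[ 0.01066394 -0.99987662  0.01153353]
 [-0.98999684 -0.01217996 -0.14056285]
 [ 0.14068599 -0.0099192  -0.99000458]] [ -30.25006068  517.57057862 1552.47865051]
463.67678270837774 325.1328149216482 [[ 0.57255699  0.81986398  0.00124606]
 [ 0.56490606 -0.39340318 -0.7253379 ]
 [-0.59418821  0.41600119 -0.68839187]] [-258.14343913 -178.40638377 1449.81731588]
{'time_s': 0.1, 'qpos': array([-7.05293129e+01,  1.83486344e+01,  8.96994302e+01, -5.84282737e-04,
        7.20428816e+01, -1.14520431e+00]), 'qvel': array([-0.02062598, -0.16645172, -0.19239897,  0.00442868,  0.10417376,
        0.01276428]), 'effort': array([-2.81030043e-04, -4.13333094e+01, -2.32509005e+01,  7.27117667e-02,
        4.20955941e-02, -7.14430985e-05]), 'ee_pos': array([ 202.3141598 , -537.75667265,  213.1976693 ]), 'ee_rot': array([-1.79909061e+02, -1.26225048e-03,  2.06160710e+01]), 'force': array([-0.3933512 ,  0.15395881, -0.0918063 ]), 'torque': array([-0.00291007, -0.01118197, -0.03291415]), 'gripper_force': 0.0, 'gripper_width': 91.03494032276845} 18.8
```

View pics/top1.png

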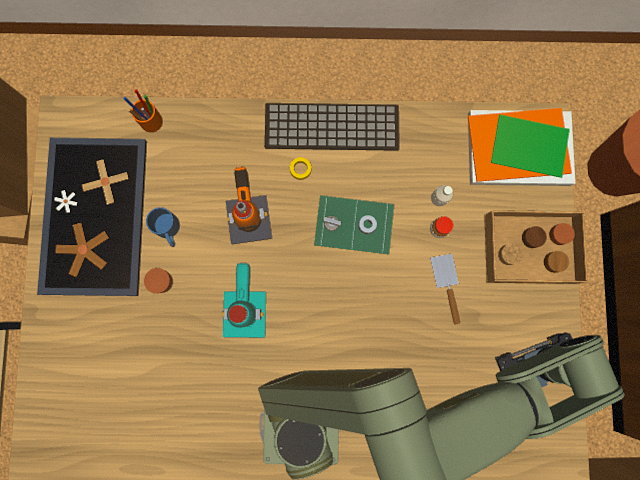

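View pics/scene1.png

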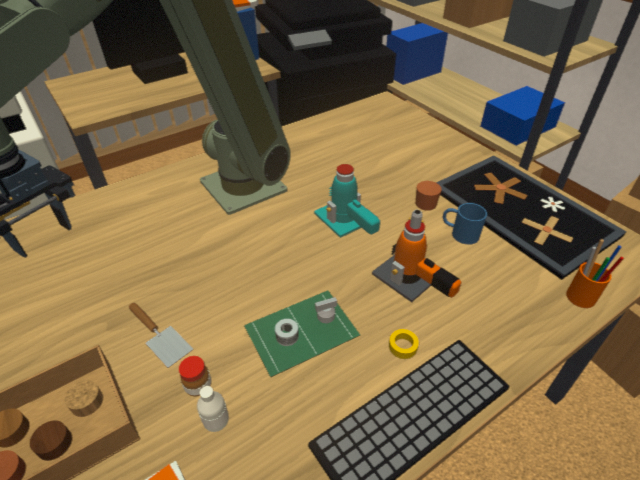

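The top view shows the orange gun's nose near (244,208), the collar at (368,224) and the spare nozzle at (332,223). In the scene view the nose is at (416,217) and the collar at (287,331). Next I'll enlarge these areas and measure.

```bash
python3 - <<'E'
from h import *
a=cv2.imread("pics/top1.png");b=cv2.imread("pics/scene1.png")
r=lambda p,u,v,w:cv2.resize(p[v:v+w,u:u+w],(380,280*380//280),interpolation=cv2.INTER_CUBIC)
cv2.imwrite("pics/crop1.png",np.hstack([r(a,222,185,48),r(b,392,200,48)]))
T=np.load("top1.npy");S=np.load("scene1.npy")
np.set_printoptions(precision=1,suppress=True)
for n,W in(("top",T),("scene",S)):
    z=W[...,2]
    print(n)
    # collar: high 30..40 near
    def reg(c,r,lo,hi):
        v,u=np.mgrid[:480,:640];m=(abs(u-c[0])<r)&(abs(v-c[1])<r)&(z>lo)&(z<hi);return W[m]
    C=reg((368,224) if n=="top" else (287,331),18,30,42)
    (x,y),rad=cv2.minEnclosingCircle(C[:,:2].astype(np.float32));print("collar",len(C),C.mean(0),x,y,rad)
    g=reg((244,208) if n=="top" else (416,217),14,196,216);print("spigot top",len(g),g.mean(0) if len(g) else 0,g.min(0),g.max(0))
    g=reg((244,208) if n=="top" else (416,222),16,160,175);print("ring",len(g),g.mean(0) if len(g) else 0)
    N=reg((332,223) if n=="top" else (326,309),20,48,64);print("nozzle",len(N),N.mean(0),N.min(0),N.max(0))
g=reg((416,217),30,176,196);print(len(g));print(g[:60])
E
```

```text
top
collar 165 [ 561.6 -184.9   36. ] 561.4616088867188 -185.37937927246094 25.480060577392578
spigot top 69 [573.2 157.8 208.1] [563.6 147.6 197.8] [584.5 168.5 214.5]
ring 147 [571.8 156.7 169.3]
nozzle 79 [564.6 -81.9  56.8] [ 553.4 -105.2   48.2] [575.1 -59.4  63. ]
scene
collar 295 [ 565.7 -183.7   35.4] 564.5042114257812 -182.02008056640625 26.68702507019043
spigot top 96 [581.  157.7 205.8] [569.1 147.1 196.1] [589.5 171.3 212.4]
ring 185 [583.1 154.  168.6]
nozzle 143 [569.6 -80.7  56. ] [ 555.6 -104.7   48.2] [580.2 -55.2  61. ]
83
[[565.  151.1 188.3]
 [566.7 152.5 188.8]
 [571.7 150.1 193.5]
 [574.7 150.  195.7]
 [566.9 149.5 187.5]
 [569.  150.4 188.5]
 [572.7 149.5 191.6]
 [575.1 150.  193. ]
 [577.8 150.3 194.7]
 [570.2 152.9 185.2]
 [578.2 147.  193.7]
 [576.3 152.5 189.7]
 [581.  150.5 194. ]
 [582.8 151.6 194.7]
 [584.8 152.6 195.6]
 [586.  154.5 195.6]
 [587.  160.1 193.5]
 [589.1 160.9 194.5]
 [588.5 164.9 192.2]
 [588.1 168.8 190. ]
 [588.6 171.6 189. ]
 [574.7 148.4 187.6]
 [575.7 150.5 187.3]
 [579.2 149.7 190.2]
 [581.6 150.3 191.6]
 [583.5 151.4 192.4]
 [584.9 153.1 192.5]
 [587.2 153.8 193.8]
 [587.9 156.2 193.1]
 [588.5 158.9 192.2]
 [589.  161.6 191.2]
 [591.1 162.5 192.2]
 [587.2 170.5 185.6]
 [589.9 170.7 187.3]
 [574.  149.7 183.5]
 [575.6 151.2 183.8]
 [580.8 148.5 188.9]
 [582.2 150.2 189.1]
 [583.5 152.1 189.1]
 [585.1 153.5 189.5]
 [585.6 156.2 188.6]
 [588.  156.8 189.9]
 [588.8 159.1 189.3]
 [588.6 162.8 187.4]
 [588.6 166.2 185.7]
 [589.3 168.7 185. ]
 [591.1 169.9 185.6]
 [575.2 148.9 181.7]
 [576.9 150.2 182.3]
 [580.2 149.8 184.9]
 [582.7 150.3 186.4]
 [584.8 151.1 187.6]
 [586.1 153.  187.5]
 [586.1 156.3 185.9]
 [586.7 158.9 185. ]
 [588.3 160.4 185.4]
 [588.6 163.4 184.1]
 [572.1 149.6 176.2]
 [574.9 149.8 178.1]
 [576.2 151.7 178.1]]
```

View pics/crop1.png

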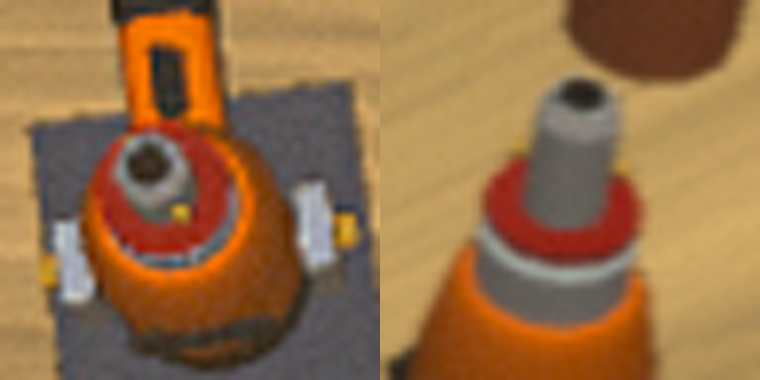

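The crops show the spigot hole at (146,163) in the top crop and (580,95) in the scene crop. The brass pin shows at (180,212) in the top crop and at (520,148) and (622,165) in the scene crop.

```bash
cat >> h.py <<'E'
def ray(f,u,v,z):
    d=f["R"].T@np.array([(u-f["cx"])/f["fx"],(v-f["cy"])/f["fy"],1]);o=-f["R"].T@f["t"]
    return o+d*(z-o[2])/d[2]
E
python3 - <<'E'
from h import *
np.set_printoptions(precision=1,suppress=True)
k=48/380
ft,fs=grab("top"),grab("scene")
t=lambda x,y,z:ray(ft,222+x*k-.5,185+y*k-.5,z)
s=lambda x,y,z:ray(fs,392+(x-380)*k-.5,200+y*k-.5,z)
print("nose",t(146,163,210),s(580,95,210))
print("pin",t(180,212,187),s(520,148,186.5),s(622,165,186.5))
# collar: bore ellipse via hole depth / rim pixels
for n,f,c in(("top",ft,(368,224)),("scene",fs,(287,331))):
    W=cloud(f);v,u=np.mgrid[:480,:640]
    m=(abs(u-c[0])<22)&(abs(v-c[1])<22)&(W[...,2]>28)&(W[...,2]<44)
    cs,_=cv2.findContours(m.astype(np.uint8),cv2.RETR_CCOMP,cv2.CHAIN_APPROX_NONE)
    for q in cs:
        if len(q)>8:
            e=cv2.fitEllipse(q);print(n,e[0],e[1],ray(f,*e[0],36))
    # table height check
    print("mat/table z",np.nanmedian(W[235:240,345:350,2]) if n=="top" else np.nanmedian(W[345:350,270:275,2]))
    save(f,n+"c.png",(c[0]-24,c[1]-24,c[0]+24,c[1]+24),8)
a=cv2.imread("pics/topc.png");b=cv2.imread("pics/scenec.png");cv2.imwrite("pics/col.png",np.hstack([a,b]))
E
```

```text
nose [575.2 160.3 210. ] [575.6 160.8 210. ]
pin [563.6 151.5 187. ] [564.3 152.6 186.5] [586.4 171.4 186.5]
top (367.4603576660156, 223.5697479248047) (16.703447341918945, 17.228464126586914) [ 561.  -184.8   36. ]
top (367.6915588378906, 223.38002014160156) (9.236300468444824, 10.211287498474121) [ 561.5 -185.5   36. ]
mat/table z 3.9512381544739874
scene (286.53033447265625, 328.7542724609375) (20.098894119262695, 22.897794723510742) [ 567.1 -184.    36. ]
scene (286.4566345214844, 328.4798278808594) (8.993035316467285, 12.509073257446289) [ 566.4 -183.7   36. ]
mat/table z 3.154456091695568
```

View pics/col.png

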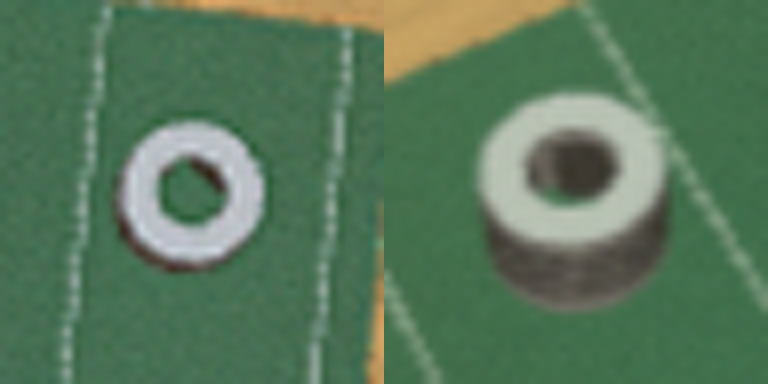

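Both cameras agree on the nose at about (575.3, 160.5), with the pin at roughly 40°. The collar is at about (562, -185). I'll pinch the collar in two perpendicular directions so it ends up centred in the gripper, starting by moving above it.

Call:
send_rows([
  [0.719, 0.7064, 0, 0, 0, -0.643, 0.6],
  [0.719, 0.7064, 0, 0, 0, -0.643, 0.6],
  [0.719, 0.7064, 0, 0, 0, -0.643, 0.6],
  [0.719, 0.7064, 0, 0, 0, -0.643, 0.6],
  [0.719, 0.7064, 0, 0, 0, -0.643, 0.6],
  [0.719, 0.7064, 0, 0, 0, -0.643, 0.6],
  [0.719, 0.7064, 0, 0, 0, -0.643, 0.6],
  [0.719, 0.7064, 0, 0, 0, -0.643, 0.6],
  [0.719, 0.7064, 0, 0, 0, -0.643, 0.6],
  [0.719, 0.7064, -0.2, 0, 0, -0.643, 0.6],
  [0.719, 0.7064, -0.26, 0, 0, -0.643, 0.6],
  [0.719, 0.7064, -0.26, 0, 0, -0.643, 0.6],
  [0.719, 0.7064, -0.26, 0, 0, -0.643, 0.6],
])

```text
time_s: 1.82
ee_pos: [562.8, -185.9, 85.5]
ee_rot: [180.0, -0.1, -18.0]
force: [0.1, -0.2, 0.0]
gripper_width: 72.9
gripper_force: 0.0
```

Call:
send_rows([
  [0, 0, -0.1, 0, 0, 0, 0.6],
  [0, 0, -0.15, 0, 0, 0, 0.6],
  [0, 0, -0.15, 0, 0, 0, 0.6],
  [0, 0, -0.15, 0, 0, 0, 0.0],
  [0, 0, -0.15, 0, 0, 0, 0.0],
  [0, 0, -0.15, 0, 0, 0, 0.0],
  [0, 0, -0.15, 0, 0, 0, 0.0],
  [0, 0, -0.15, 0, 0, 0, 0.0],
  [0, 0, -0.15, 0, 0, 0, 0.6],
  [0, 0, -0.15, 0, 0, 0, 0.6],
  [0, 0, -0.15, 0, 0, 0, 0.6],
  [0, 0, -0.15, 0, 0, 0, 0.6],
], squeeze=8)

```text
time_s: 3.32
ee_pos: [561.8, -184.9, 8.8]
ee_rot: [180.0, 0.0, -18.0]
force: [0.3, 0.1, -0.7]
gripper_width: 73.0
gripper_force: 0.0
```

Call:
send_rows([
  [0, 0, 0, 0, 0, 1, 0.6],
  [0, 0, 0, 0, 0, 1, 0.6],
  [0, 0, 0, 0, 0, 1, 0.6],
  [0, 0, 0, 0, 0, 1, 0.6],
  [0, 0, 0, 0, 0, 1, 0.6],
  [0, 0, 0, 0, 0, 1, 0.6],
])

```text
time_s: 4.08
ee_pos: [561.9, -185.0, 8.8]
ee_rot: [-180.0, 0.0, 42.3]
force: [-0.0, -1.0, -0.0]
gripper_width: 72.8
gripper_force: 0.0
```

Call:
send_rows([
  [0, 0, 0, 0, 0, 0.5, 0.6],
  [0, 0, 0, 0, 0, 0.5, 0.6],
  [0, 0, 0, 0, 0, 0.5, 0.6],
  [0, 0, 0, 0, 0, 0.5, 0.6],
  [0, 0, 0, 0, 0, 0.5, -0.3],
  [0, 0, 0, 0, 0, 0.5, -0.3],
  [0, 0, 0, 0, 0, 0.5, -0.3],
  [0, 0, 0, 0, 0, 0.5, -0.3],
  [0, 0, 0, 0, 0, 0.5, -0.3],
  [0, 0, 0, 0, 0, 0.5, -0.3],
  [0, 0, 0, 0, 0, 0.5, -0.3],
], squeeze=40)

```text
time_s: 5.45
ee_pos: [561.9, -185.0, 9.0]
ee_rot: [180.0, -0.0, 72.0]
force: [0.5, 0.5, 0.1]
gripper_width: 49.6
gripper_force: 40.0
```

Call:
send_rows([
  [0, 0, 0.1, 0, 0, 0, -0.3],
  [0, 0, 0.22, 0, 0, 0, -0.3],
  [0, 0, 0.34, 0, 0, 0, -0.3],
  [0, 0, 0.46, 0, 0, 0, -0.3],
  [0, 0, 0.48, 0, 0, 0, -0.3],
  [0.0267, 0.1, 0.48, 0, 0, 0, -0.3],
  [0.0267, 0.22, 0.48, 0, 0, 0, -0.3],
  [0.0267, 0.34, 0.48, 0, 0, 0, -0.3],
  [0.0267, 0.45, 0.48, 0, 0, 0, -0.3],
  [0.0267, 0.55, 0.48, 0, 0, 0, -0.3],
  [0.0267, 0.63, 0.48, 0, 0, 0, -0.3],
  [0.0267, 0.68, 0.48, 0, 0, 0, -0.3],
  [0.0267, 0.691, 0.48, 0, 0, 0, -0.3],
  [0.0267, 0.691, 0.48, 0, 0, 0, -0.3],
  [0.0267, 0.691, 0.45, 0, 0, 0, -0.3],
  [0.0267, 0.691, 0.43, 0, 0, 0, -0.3],
  [0.0267, 0.691, 0.43, 0, 0, 0, -0.3],
  [0.0267, 0.691, 0.43, 0, 0, 0, -0.3],
])

```text
time_s: 7.7
ee_pos: [575.5, 160.2, 224.0]
ee_rot: [180.0, -0.0, 72.0]
force: [0.7, -0.6, -1.0]
gripper_width: 49.5
gripper_force: 40.0
```

```bash
python3 - <<'E'
from h import *
f=grab("scene");save(f,"s2.png",(370,150,470,250),6);print(env.state()["ee_pos"])
E
```

```text
[575.56872272 160.37651453 224.29242192]
```

View pics/s2.png

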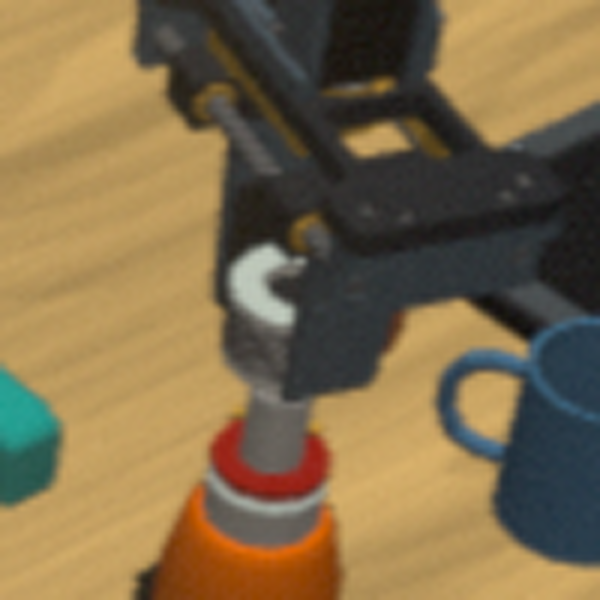

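The collar is held level just above the spigot: its top is at about (270,285) and the spigot at (275,430) in the crop, which looks aligned. I'll lower it gently and watch the side forces.

Call:
send_rows([
  [0, 0, -0.01, 0, 0, 0, -0.3],
  [0, 0, -0.02, 0, 0, 0, -0.3],
  [0, 0, -0.03, 0, 0, 0, -0.3],
  [0, 0, -0.04, 0, 0, 0, -0.3],
  [0, 0, -0.046, 0, 0, 0, -0.3],
  [0, 0, -0.046, 0, 0, 0, -0.3],
])

```text
time_s: 8.5
ee_pos: [575.2, 160.5, 200.6]
ee_rot: [-180.0, 0.0, 72.0]
force: [-0.7, 0.4, -0.8]
gripper_width: 49.8
gripper_force: 40.0
```

Call:
send_rows([
  [0, 0, -0.006, 0, 0, 0, -0.3],
  [0, 0, -0.012, 0, 0, 0, -0.3],
  [0, 0, -0.016, 0, 0, 0, -0.3],
  [0, 0, -0.016, 0, 0, 0, -0.3],
])

```text
time_s: 9.0
ee_pos: [575.3, 160.5, 193.7]
ee_rot: [180.0, -0.0, 72.0]
force: [-2.2, -1.2, 3.3]
gripper_width: 49.6
gripper_force: 40.0
```

Call:
send_rows([
  [0, 0, -0.003, 0, 0, 0, -0.3],
  [0, 0, -0.003, 0, 0, 0, -0.3],
  [0, 0, -0.003, 0, 0, 0, -0.3],
])

```text
time_s: 9.38
ee_pos: [575.4, 160.5, 193.4]
ee_rot: [179.9, -0.1, 72.0]
force: [-3.8, -0.9, 10.0]
gripper_width: 49.7
gripper_force: 40.0
```

Call:
send_rows([
  [0, 0, 0, 0, 0, 0.07, -0.3],
  [0, 0, 0, 0, 0, 0.14, -0.3],
  [0, 0, 0, 0, 0, 0.2, -0.3],
  [0, 0, 0, 0, 0, 0.26, -0.3],
  [0, 0, 0, 0, 0, 0.26, -0.3],
])

```text
time_s: 10.0
ee_pos: [575.2, 161.5, 193.3]
ee_rot: [179.9, -0.1, 87.6]
force: [-3.2, 2.2, 8.9]
gripper_width: 49.1
gripper_force: 40.0
```

Call:
send_rows([
  [0, 0, 0, 0, 0, 0.06, -0.3],
  [0, 0, 0, 0, 0, 0.12, -0.3],
  [0, 0, 0, 0, 0, 0.18, -0.3],
  [0, 0, 0, 0, 0, 0.18, -0.3],
])

```text
time_s: 10.5
ee_pos: [575.3, 160.5, 191.1]
ee_rot: [-180.0, 0.0, 98.4]
force: [-0.1, -0.1, -0.7]
gripper_width: 49.4
gripper_force: 40.0
```

Call:
send_rows([
  [0, 0, 0, 0, 0, 0.06, -0.3],
  [0, 0, 0, 0, 0, 0.12, -0.3],
  [0, 0, 0, 0, 0, 0.18, -0.3],
  [0, 0, 0, 0, 0, 0.18, -0.3],
])

```text
time_s: 11.0
ee_pos: [575.3, 160.5, 191.2]
ee_rot: [-180.0, -0.0, 109.1]
force: [0.4, -0.5, -1.6]
gripper_width: 49.7
gripper_force: 40.0
```

```bash
python3 -c "
from h import *
s=env.state();print(s['torque'],s['force'],s['ee_pos'])"
```

```text
[-0.00869397 -0.12521906 -0.00357803] [ 0.39595513 -0.48139529 -1.64720922] [575.2721717  160.49955629 191.20679841]
```

Call:
send_rows([
  [0, 0, -0.004, 0, 0, -0.05, -0.3],
  [0, 0, -0.008, 0, 0, -0.07, -0.3],
  [0, 0, -0.012, 0, 0, -0.07, -0.3],
  [0, 0, -0.016, 0, 0, -0.07, -0.3],
  [0, 0, -0.016, 0, 0, -0.07, -0.3],
])

```text
time_s: 11.62
ee_pos: [575.2, 160.5, 183.2]
ee_rot: [-180.0, -0.0, 105.0]
force: [-0.2, 0.2, -0.8]
gripper_width: 49.4
gripper_force: 40.0
```

Free descent, so it's keyed. Now I'll go down to the ring.

Call:
send_rows([
  [0, 0, -0.006, 0, 0, 0, -0.3],
  [0, 0, -0.012, 0, 0, 0, -0.3],
  [0, 0, -0.018, 0, 0, 0, -0.3],
  [0, 0, -0.022, 0, 0, 0, -0.3],
  [0, 0, -0.026, 0, 0, 0, -0.3],
  [0, 0, -0.028, 0, 0, 0, -0.3],
  [0, 0, -0.028, 0, 0, 0, -0.3],
], squeeze=55)

```text
time_s: 12.5
ee_pos: [575.3, 160.5, 170.9]
ee_rot: [179.9, 0.0, 105.0]
force: [-2.2, -0.8, 7.3]
gripper_width: 49.4
gripper_force: 55.0
```

Call:
send_rows([
  [0, 0, -0.003, 0, 0, 0, -0.3],
  [0, 0, -0.006, 0, 0, 0, -0.3],
  [0, 0, -0.009, 0, 0, 0, -0.3],
  [0, 0, -0.009, 0, 0, 0, -0.3],
  [0, 0, -0.009, 0, 0, 0, -0.3],
])

```text
time_s: 13.12
ee_pos: [575.4, 160.6, 169.8]
ee_rot: [179.8, 0.0, 105.0]
force: [-6.0, -2.1, 22.3]
gripper_width: 49.4
gripper_force: 55.0
```

Call:
send_rows([
  [0, 0, 0, 0, 0, 0, -0.3],
  [0, 0, 0, 0, 0, 0, -0.3],
  [0, 0, 0, 0, 0, 0, -0.3],
  [0, 0, 0, 0, 0, 0, -0.3],
])

```text
time_s: 13.62
ee_pos: [575.4, 160.5, 169.8]
ee_rot: [179.8, 0.0, 105.0]
force: [-6.1, -1.8, 22.2]
gripper_width: 49.3
gripper_force: 55.0
```

```bash
python3 - <<'E'
from h import *
f=grab("scene");save(f,"s3.png",(370,150,470,250),6)
s=env.state();print(s["ee_pos"],s["force"],s["gripper_force"])
E
```

```text
[575.42886237 160.54105331 169.80457416] [-6.27554884 -1.12799009 23.10683721] 55.01959451939911
```

View pics/s3.png

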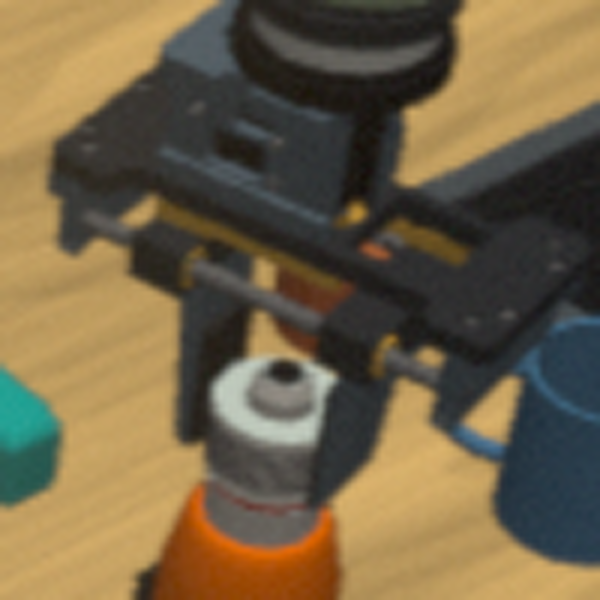

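The spigot protrudes through the collar at (280,385), and only a thin red line of ring remains at (260,503). The 24 mm descent from pin contact matches 189 → 165, and the 22 N reading is well above the spring's 10 N, so the ring is on its stop. Handing in.

```bash
python3 -c "
from workcell import env;print(env.job_done())"
```

```text
the job is handed in; nothing more can be done
None
```

The collar is keyed over the cross pin, pushed fully home against the red ring and still held there (about 22 N push, 55 N grip); the job was handed in at about 14 s, with no verdict returned.

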